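# Next portion size on the grain filler

## Task

The next order is one portion size larger: with a light fingertip on top of the console's black knurled dial, not gripping it, turn it one click clockwise so that its white pointer clicks in at the orange dot. Push the open white tub along the table, without lifting or tipping it, under the filler's spout until it stops in the V-shaped guide. Only when both are done, press the green start button right down and let it come up; leave the red stop button and the other things on the bench alone.

Things in the scene. Friction and masses are not known exactly. Their poses are not given: they have to be found in the camera images.
- console: grey control box, 160 (x) x 210 (y) x 85 mm high, fixed to the table; origin at the centre of its underside, z up, its -x side (operator's side) towards the robot. On its flat top, in its own x, y: the dial at (0, 45) mm, the green start button at (-35, -60) mm, the red stop button at (35, -60) mm
- dial_mid (a point): centre of the top face of the dial, 101 mm above the table: a black disc 60 mm across on an upright axis, edge knurled, top ribbed, white pointer line. A fixed steel guard ring round it (66 mm inside, 78 outside) ends 2 mm below its top, so it is turned by a fingertip pressed on its top with about 10 N, some 23 mm out from the axis, and swept round; friction about 1.1. Over 40 N harms it
- dial_pointer (a point): tip of the white pointer line on the dial's top face, 27 mm from its axis; it turns with the dial
- dial (a joint): angle of the dial, rad, growing clockwise seen from above, 0 to 4.19. Clicks are 0.5236 (30 degrees) apart: 0, 0.524, 1.047, 1.571, 2.094.. A sprung detent needs about 0.03 N m to leave; past half way it draws the dial by itself into the next click when let go. Starts in the click at 1.571; the orange dot (pointer along the console's +x) is at 2.094
- start (a joint): travel of the green start button, m: 0 up, 0.006 fully down (5 N); sprung, counts as pressed beyond 0.004
- start_top (a point): centre of the top of the green start button (28 mm across, top 22 mm above the console's top, pressed straight down)
- stop (a joint): travel of the red stop button, m: 0 up, 0.006 fully down; not to be pressed
- tub: open round white plastic tub with a blue rim, 120 mm across (123 at the rim, 114 at the base), 100 mm high, about 0.11 kg, loose, standing on the table in front of the filler; origin at the centre of its underside, z up. It slides easily: push low on its side, below 70 mm
- tub_mouth (a point): centre of the tub's mouth, 100 mm above its underside
- filler: steel grain filler, fixed: cabinet 220 mm wide (y), 85 to 365 mm in x, 550 high with its hopper. Origin on the table, 4 mm short of where the centre of a tub standing home comes; -x is its front, so the tub is pushed along its +x. The V-shaped guide: two upright plates 60 mm long, 33 to 68 mm above the table, 43 degrees either side of +x, faces 61.5 mm from the origin; open to the front
- spout (a point): lower end of the filler's round spout (blue collar, 46 mm across), 132 mm above the table, 12 mm in +x from the filler's origin; the chute runs from it up and back (+x) to the cabinet
- jar_sesame: closed jar with beige contents and white lid, 89 mm across, 120 mm high; a bystander, origin at the centre of its underside
- jar_pepper: closed jar with red contents and white lid, 89 mm across, 120 mm high; a bystander, origin at the centre of its underside
- jar_beans: closed jar with near-black contents and white lid, 89 mm across, 120 mm high; a bystander, origin at the centre of its underside
- oil_bottle: amber bottle with red cap, 62 mm across, 230 mm high; a bystander, origin at the centre of its underside
- tub_lid: blue and white round lid, 128 mm across, 10 mm thick, lying on the table; a bystander, origin at the centre of its underside
- scoop: aluminium scoop with black handle, 210 x 68 x 38 mm, lying on the table; a bystander, origin under the joint of handle and blade
- calculator: black desk calculator, 150 x 105 x 18 mm; a bystander, origin at the centre of its underside
There are look-alikes about, which are no part of the job. Leave any pink or turquoise look-alike of the tub alone.

How it is judged:
By the outcome, as a careful person would: the job done as asked, in the order asked, and still so for the second after the job is handed in, with the robot touching nothing.
It also fails if it takes over 61 s, if anything falls off the work surface, if the arm or the gripper's body presses on something with over 40 N, if the wrist force passes 120 N, or if a joint passes its speed limit or range.

## Robot

A 7-joint arm with a two-finger parallel gripper is mounted at the origin on the work surface. World frame = base frame: x ahead of the robot, y to its left, z up, the work surface at z = 0. Lengths are in m, angles in rad, forces in N, time in s.
With the tool pointing down it reaches from about 0.35 to 0.775 m from the base axis. Payload 3.1 kg.
Tool frame: the origin (TCP) lies on the centre line of the jaws, within the pads' length; the fingertips stand 17 mm ahead of it and the grasp point (between the pads) lies 2 mm behind it; z points along the fingers, y is the line along which they close (so a half turn about z gives the same grasp; the last joint's range is limited). The gripper opens to 85 mm and grips with 20 to 120 N. Pads are 22 mm wide; open, the fingers measure 114 mm over their backs; the gripper's body (76 mm by 85 mm) begins 54 mm behind the grasp point. The pads swing forward as they close: fully open they stand 13 mm farther back than shut.
Start: joints at [-1.33, 0.311, 0.014, 1.512, -0.004, 1.319, -0.027], TCP at [0.153, 0.528, 0.248] pointing down, gripper open.
Joint ranges: [-2.7, 2.7], [-0.3, 1.91], [-1.27, 1.3], [0.12, 2.57], [-1.44, 4.58], [0.2, 2.03], [-3.05, 3.05]. Speed limits (rad/s): [2.79, 2.79, 3.14, 3.14, 3.14, 3.14, 3.14].

## Interface

Orientations are given as a unit quaternion [x, y, z, w].
In Python, from station import * gives the robot as it stands. The module is installed in compiled form; this text tells all that it offers.
- The arm moves only by the shell command python3 -m creep 'ROWS' [OPENING] [FORCE]. ROWS is a JSON object of lists of equal length, an entry for each row: "translation": the shift along the tool's x, y, z in m, a list of three; "angular": the turn, a rotation vector about the tool's x, y, z in degrees, a list of three. In form: {"translation": [[tx, ty, tz], ...], "angular": [[wx, wy, wz], ...]}. A call has 1 to 8 rows; each row shifts and turns the commanded pose from where the row before left it, along the tool's axes as they then stand; what a row does not reach is not made up. A row lasts 1/12 s, in which the tool goes at most 41.7 mm and 7.16 degrees, less where a joint would pass 70% of its speed; a pose out of reach is approached as far as the arm can. A call is refused whole if a number of a shift passes 0.0417 or a number of a turn 7.16, either way. A call with a gripper value outside its range is refused whole. OPENING is the opening in per cent of the stroke, from 0 (shut) to 100 (fully open), set as the call begins (- or left out, the last holds). The fingers move at their own pace and stop on an object; FORCE is the grip in N (left out, the last holds). Time passes only in rows, so rows that do not move let the fingers close. It gives the time, the measured TCP pose, the force, the opening and the grip force at its end, in the units of the state.
- observe(): the state, without advancing time (a new reading comes with each control period).
- capture(name): name is "scene" or "top"; returns the picture (384x512x3 uint8, red, green, blue); there is no depth.
- get_calibration(name): a dict with "vfov" (degrees; the focal length in pixels is half the picture's height over the tangent of half this angle, whatever the lens; pixels are square), "cx", "cy" (the principal point, pixels), "k1" (the pictures are not rectified: a ray, as slopes to the right and down, at radius r is drawn at 1 + k1 r^2 times it, then the intrinsics apply), "origin" and "orientation" of the camera in the world. Camera axes: x right, y up, looking along -z (the intrinsics and any distortion apply to the point x, -y, -z); pixel columns grow to the right and rows downward; lengths in m; the calibration is good to about 2 mm. A picture is of the moment at which its call begins. get_calibration takes no time and is no camera call.
- finish_job(): hands the job in; it is judged then, once.
The state is a dict: "clock": time; "joint_pos": joint angles; "joint_vel": joint speeds; "tau": joint torques, N m; "position": TCP position; "ee_rot": TCP orientation; "ft_force": force on the tool from outside, world axes, zero at the start; "wrist_torque": the same for the moment, N m; "width": finger opening in m; "grasp_force": force on a finger pad.
Only numpy, scipy, OpenCV 4.12 (cv2) and the standard library are available. Lean on these libraries where they do the work, as an engineer would, in place of code of your own. Each camera call takes 0.05 s, during which the arm holds its last target. There are 200 camera calls.

## Working session

There is one attempt and no reset: what is moved stays moved. The work goes in short steps, Python scripts to look and compute and a shell command to move; the robot and the scene stay as the last step left them, time stands still between calls to the robot, and variables do not carry over. Pictures are saved under pics/ and viewed, at most 10 in all, crops included, and the job is handed in when it is done.

```bash
mkdir -p pics; cat > h.py <<'E'
import numpy as np, cv2
from station import *
from scipy.spatial.transform import Rotation as R
def ray(cam,u,v):
    c=get_calibration(cam); f=192/np.tan(np.radians(c["vfov"])/2)
    d=np.array([(u-c["cx"])/f,(v-c["cy"])/f]); s=d.copy()
    for _ in range(30): s=d/(1+c["k1"]*(s@s))
    return np.array(c["origin"]),R.from_quat(c["orientation"]).apply([s[0],-s[1],-1])
def onz(cam,u,v,z):
    o,d=ray(cam,u,v); return o+d*(z-o[2])/d[2]
def proj(cam,p):
    c=get_calibration(cam); f=192/np.tan(np.radians(c["vfov"])/2)
    q=R.from_quat(c["orientation"]).inv().apply(np.array(p)-c["origin"])
    s=np.array([q[0],-q[1]])/-q[2]; s=s*(1+c["k1"]*(s@s)); return s*f+[c["cx"],c["cy"]]
E
python3 - <<'E'
from h import *
for n in ("scene","top"):
    im=capture(n); cv2.imwrite(f"pics/{n}0.png",im[...,::-1]); print(n,get_calibration(n))
s=observe(); print(s)
E
python3 - <<'E'
import cv2,numpy as np
a=[cv2.imread(f"pics/{n}0.png") for n in("scene","top")]
for n,i in zip(("s","t"),a): cv2.imwrite(f"pics/{n}0b.png",cv2.resize(i,(800,600),interpolation=cv2.INTER_CUBIC))
E
```

```text
scene {'vfov': 53.44735993046379, 'cx': 253.60554903626615, 'cy': 188.21335383456127, 'k1': 0.0289182509792482, 'origin': array([ 1.1779668 , -0.17727628,  1.16558295]), 'orientation': array([0.23531311, 0.17931924, 0.59850005, 0.74449315])}
top {'vfov': 56.72270047730238, 'cx': 247.63503604083138, 'cy': 187.9709341542528, 'k1': -0.10148808227179489, 'origin': array([0.35849457, 0.00974498, 1.18842288]), 'orientation': array([ 0.02961585, -0.04513783, -0.6992201 ,  0.71286515])}
{'clock': 0.1, 'joint_pos': array([-1.3297017 ,  0.31165415,  0.01398696,  1.51287885, -0.00438455,
        1.31922559, -0.02718565]), 'joint_vel': array([-0.00044767, -0.00284328,  0.00013364, -0.00498201, -0.0006005 ,
        0.00084543, -0.00068523]), 'tau': array([ 5.71551172e-04, -3.80856407e+01,  1.46328234e-01, -2.31243163e+01,
        1.21712481e-02,  8.10647121e-03,  1.31606222e-05]), 'position': array([0.15328706, 0.52756381, 0.24733224]), 'ee_rot': array([ 1.40876766e-01,  9.90026564e-01, -1.06309206e-03, -9.94756493e-05]), 'ft_force': array([-0.94796682, -0.92981042, -0.49107806]), 'wrist_torque': array([0.02843283, 0.01682014, 0.00519637]), 'grasp_force': 0.0, 'width': 0.08525239928634304}
```

View pics/t0b.png

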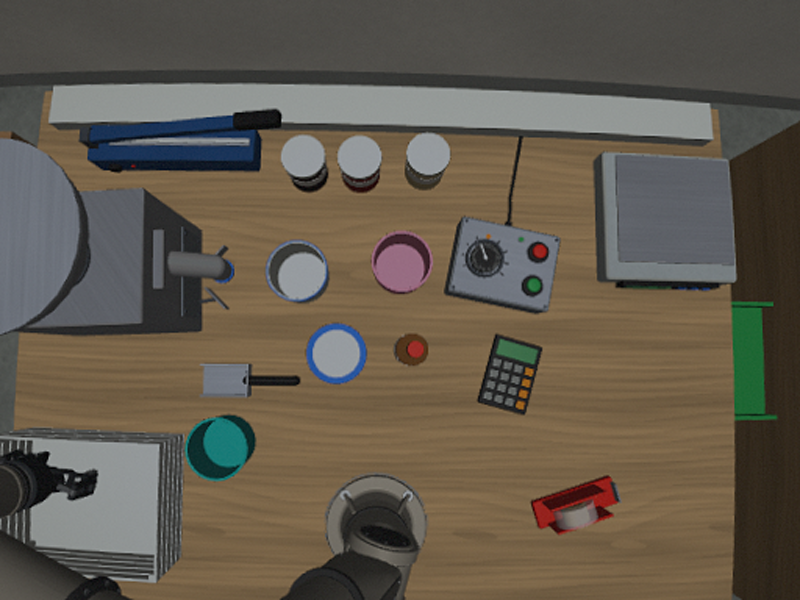

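View pics/s0b.png

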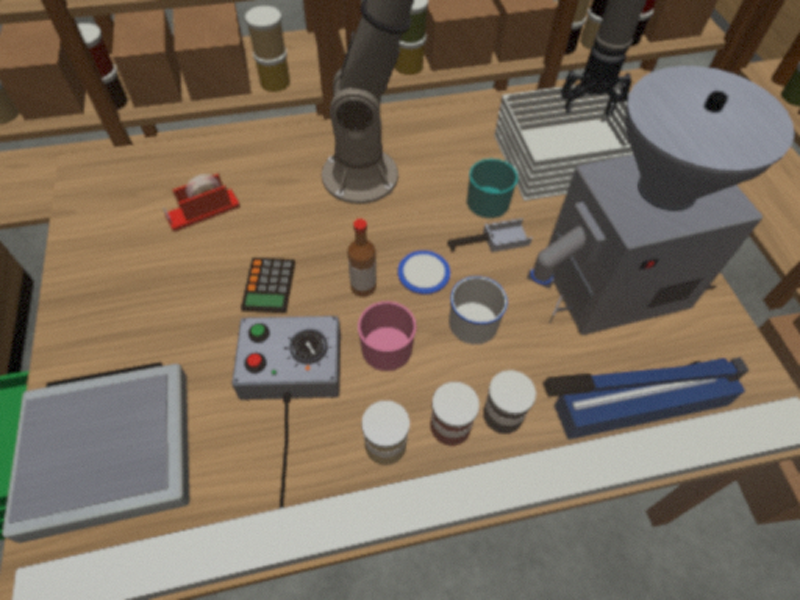

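The top view is oriented with world +x up and +y to the left. At 800x600 it shows:

| Thing | Pixels | Verdict |
|---|---|---|
| White tub with blue rim | (297,270) | The one meant: white, blue rim, in front of the filler |
| Pink look-alike | (401,262) | Leave alone |
| Turquoise look-alike | (220,447) | Leave alone |
| Blue and white lid | (336,353) | Flat, a bystander |
| Console dial | (485,258) | |
| Green button | (533,285) | |
| Red button | (540,251) | |

The filler is on the left with its mouth facing right, so the push is roughly along world +y.

```bash
cat > m.py <<'E'
from h import *
def blob(im,cond,box=None,amin=15):
    h=cv2.cvtColor(im,cv2.COLOR_RGB2HSV).astype(int); m=cond(h[...,0],h[...,1],h[...,2]).astype(np.uint8)
    if box: k=np.zeros_like(m); k[box[1]:box[3],box[0]:box[2]]=1; m*=k
    return m
def cen(m):
    n,l,s,c=cv2.connectedComponentsWithStats(m); return [(int(s[i,4]),c[i].round(1)) for i in range(1,n) if s[i,4]>12]
blue=lambda h,s,v:(h>100)&(h<130)&(s>90)&(v>40)
E
python3 - <<'E'
from m import *
G=lambda h,s,v:(h>50)&(h<85)&(s>120)&(v>60)
Rd=lambda h,s,v:((h<6)|(h>174))&(s>150)&(v>80)
O=lambda h,s,v:(h>8)&(h<20)&(s>150)&(v>130)
bx={"top":(280,135,365,202),"scene":(145,195,222,260)}
for n in("top","scene"):
    im=capture(n)
    for nm,c,z in(("green",G,.104),("red",Rd,.104),("orange",O,.085)):
        for a,p in cen(blob(im,c,bx[n])): print(n,nm,a,p,onz(n,*p,z).round(4))
    b=(160,145,215,200) if n=="top" else (280,170,330,225)
    m=blob(im,blue,b); cv2.imwrite(f"pics/m_{n}.png",m*255)
    cs=max(cv2.findContours(m,0,1)[0],key=len); e=cv2.fitEllipse(cv2.convexHull(cs)); print(n,"rim",e,onz(n,*e[0],.098).round(4))
    cs=cen(blob(im,blue,(130,150,160,190) if n=="top" else (330,160,365,190))); print(n,"collar",[(a,p,onz(n,*p,.137).round(4)) for a,p in cs])
im=capture("top")[...,::-1]
a=cv2.resize(im[135:205,282:362],None,fx=5,fy=5,interpolation=cv2.INTER_CUBIC)
b=cv2.resize(im[140:210,120:200],None,fx=5,fy=5,interpolation=cv2.INTER_CUBIC)
cv2.imwrite("pics/c1.png",np.hstack([a,b]))
E
```

```text
top green 63 [341.3 181.9] [ 0.4989 -0.3044  0.104 ]
top red 62 [345.  160.4] [ 0.5672 -0.3171  0.104 ]
top rim ((194.24839782714844, 177.3122100830078), (26.64528465270996, 33.57231521606445), 43.216407775878906) [0.5042 0.1524 0.098 ]
top collar [(42, array([145.3, 175.3]), array([0.5022, 0.2944, 0.137 ]))]
scene green 37 [164.5 210.6] [ 0.4971 -0.3029  0.104 ]
scene red 63 [162.3 230.4] [ 0.5678 -0.3161  0.104 ]
scene rim ((283.38690185546875, 177.14334106445312), (6.138690948486328, 15.808467864990234), 18.14558219909668) [0.4442 0.1095 0.098 ]
scene collar [(29, array([345.3, 178.5]), array([0.5196, 0.2998, 0.137 ]))]
```

View pics/c1.png

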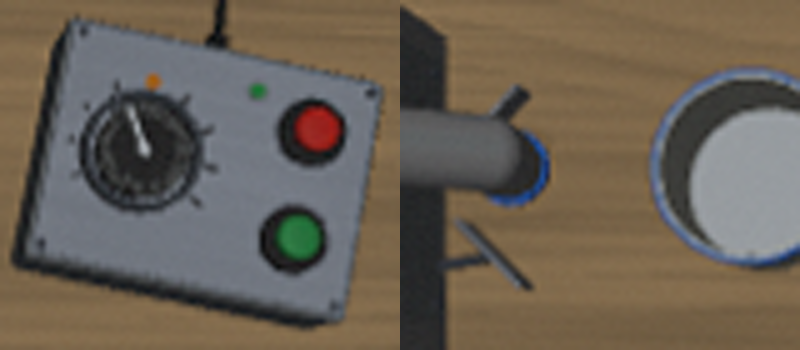

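The enlarged crop confirms the target. The white tub with the blue rim stands in front of the blue-collared spout and the V plates. The dial is at crop (140,150), its pointer 30° anticlockwise of the orange dot at (153,81), and the console is yawed about -10.5°. Next I refine the tub, spout and guide.

```bash
python3 - <<'E'
from m import *
print("dial pix",onz("top",309.6,164.6,.101).round(4))
im=capture("top"); b=lambda h,s,v:(h>100)&(h<130)&(s>70)&(v>60)
m=blob(im,b,(160,145,215,200)); n,l,s,c=cv2.connectedComponentsWithStats(m); print([x[4] for x in s])
pts=np.argwhere(m)[:,::-1]
hull=cv2.convexHull(pts.astype(np.float32)); print(cv2.boundingRect(hull),cv2.minEnclosingCircle(hull))
W=np.array([onz("top",*p,.1)[:2] for p in hull[:,0]]); A=np.c_[2*W,np.ones(len(W))]; q=np.linalg.lstsq(A,(W**2).sum(1),rcond=None)[0]
print("tub fit",q[:2].round(4),"R",np.sqrt(q[2]+q[0]**2+q[1]**2).round(4))
p=np.argwhere(blob(im,b,(135,155,158,190)))[:,::-1]; print("collar px",p.min(0),p.max(0))
C=lambda u,v:(u/5+120-.4-0,v/5+140-.4)
print("spout",onz("top",*C(511,168),.132).round(4))
for nm,e in(("upper tips",(525,90)),("upper root",(497,116)),("lower root",(460,222)),("lower tip",(530,288))): print(nm,onz("top",*C(e[0]-400+0 if 0 else e[0]-400,e[1]),.068).round(4))
print("spout2",onz("top",*C(111,168),.132).round(4))
# pink tub
pk=blob(im,lambda h,s,v:(h>155)&(h<178)&(s>40)&(v>60),(225,140,285,195)); W=np.array([onz("top",*x[0],.1)[:2] for x in cv2.convexHull(np.argwhere(pk)[:,::-1].astype(np.float32))]); print("pink",W.min(0),W.max(0))
im=capture("scene")[...,::-1]
cv2.imwrite("pics/c2.png",cv2.resize(im[150:230,220:380],None,fx=5,fy=5,interpolation=cv2.INTER_CUBIC))
E
```

```text
dial pix [ 0.5515 -0.2052  0.101 ]
[np.int32(196468), np.int32(21), np.int32(6), np.int32(98), np.int32(5), np.int32(10)]
(170, 154, 40, 39) ((189.70042419433594, 173.30819702148438), 19.861785888671875)
tub fit [0.5173 0.1669] R 0.0608
collar px [138 167] [149 180]
spout [0.5138 0.0658 0.132 ]
upper tips [0.5688 0.3184 0.068 ]
upper root [0.5516 0.3356 0.068 ]
lower root [0.4828 0.3559 0.068 ]
lower tip [0.4417 0.3087 0.068 ]
spout2 [0.509  0.3068 0.132 ]
pink [ 0.47757537 -0.10017621] [0.60071281 0.01822351]
```

View pics/c2.png

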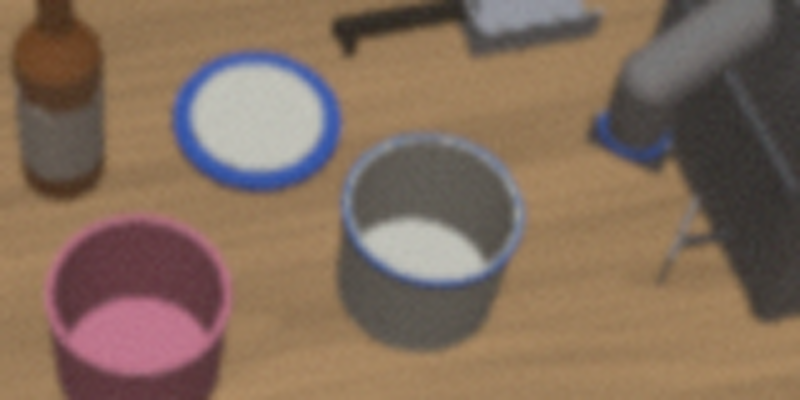

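The tub is at (0.517,0.167), with the spout at about (0.509,0.307), so tub home is about (0.510,0.299). The pink tub's near edge is at y≈0.018, leaving a gap of about 87 mm. I shut the gripper, square it to the world, and swing round clear of the filler into position above the gap.

```bash
python3 -m creep '{"translation":[[0,0,0],[0,0,0],[0,0,0]],"angular":[[0,0,-5.4],[0,0,-5.4],[0,0,-5.4]]}' 0 60
python3 -m creep '{"translation":[[-0.016,-0.033,0],[-0.016,-0.033,0],[-0.016,-0.033,0],[-0.016,-0.033,0],[-0.016,-0.033,0],[-0.016,-0.033,0]],"angular":[[0,0,0],[0,0,0],[0,0,0],[0,0,0],[0,0,0],[0,0,0]]}'
python3 -m creep '{"translation":[[-0.026,-0.0265,0],[-0.026,-0.0265,0],[-0.026,-0.0265,0],[-0.026,-0.0265,0],[-0.026,-0.0265,0],[-0.026,-0.0265,0],[-0.026,-0.0265,0],[-0.026,-0.0265,0]],"angular":[[0,0,0],[0,0,0],[0,0,0],[0,0,0],[0,0,0],[0,0,0],[0,0,0],[0,0,0]]}'
python3 -m creep '{"translation":[[-0.026,-0.0265,0],[-0.026,-0.0265,0],[0,0,0]],"angular":[[0,0,0],[0,0,0],[0,0,0]]}'
```

```text
clock: 0.6
position: [0.1535, 0.5281, 0.2482]
ee_rot: [-0.002, 1.0, -0.0, 0.0]
ft_force: [-0.1, -0.4, -0.0]
width: 0.0517
grasp_force: 0.0
clock: 1.1
position: [0.25, 0.3285, 0.2484]
ee_rot: [-0.0, 1.0, 0.0, 0.0]
ft_force: [1.9, -0.2, -0.1]
width: 0.0
grasp_force: 0.0
clock: 1.77
position: [0.4584, 0.1168, 0.2486]
ee_rot: [-0.0, 1.0, 0.0, 0.0]
ft_force: [1.8, 0.9, -0.0]
width: 0.0004
grasp_force: 0.0
clock: 2.02
position: [0.5137, 0.0565, 0.2485]
ee_rot: [0.006, 1.0, -0.003, 0.002]
ft_force: [0.7, -1.6, 0.5]
width: -0.0002
grasp_force: 0.0
```

```bash
python3 -m creep '{"translation":[[-0.002,0.003,0.03],[-0.002,0.003,0.03],[0,0,0.03],[0,0,0.03],[0,0,0.03],[0,0,0.025],[0,0,0.014],[0,0,0]],"angular":[[0,0,0],[0,0,0],[0,0,0],[0,0,0],[0,0,0],[0,0,0],[0,0,0],[0,0,0]]}'
python3 - <<'E'
from h import *
im=capture("top")[...,::-1]; cv2.imwrite("pics/c3.png",cv2.resize(im[130:220,120:300],None,fx=4,fy=4,interpolation=cv2.INTER_CUBIC))
E
```

```text
clock: 2.68
position: [0.5113, 0.0703, 0.0567]
ee_rot: [0.0, 1.0, -0.001, -0.003]
ft_force: [0.2, -0.3, 0.1]
width: 0.0005
grasp_force: 0.0
```

View pics/c3.png

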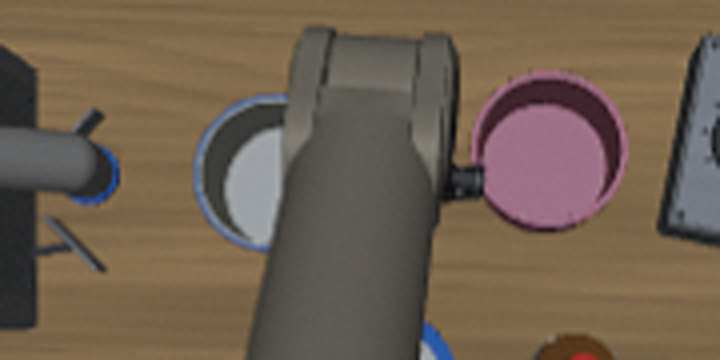

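The fingers are down between the two tubs and clear of both; the blue rim starts at crop x≈195 and the pink rim at 472. I correct x slightly and start the push. Once clear of the pink tub I lean the tool back about 14° so the wrist stays away from the chute.

```bash
python3 -m creep '{"translation":[[-0.004,0.003,0],[0,0.007,0],[0,0.007,0],[0,0.008,0],[0,0.009,0],[0,0.009,0],[0,0.009,0],[0,0.006,0]],"angular":[[0,0,0],[0,0,0],[0,0,0],[0,0,0],[0,0,0],[0,0,0],[0,0,0],[0,0,0]]}'
python3 -m creep '{"translation":[[0,0.003,0],[0,0.003,0],[0,0.003,0],[0,0.0087,0.0022],[0.001,0.0087,0.0022],[0.001,0.0087,0.0022],[0.001,0.0087,0.0022],[0,0.0049,0.0012]],"angular":[[-4.8,0,0],[-4.8,0,0],[-4.8,0,0],[0,0,0],[0,0,0],[0,0,0],[0,0,0],[0,0,0]]}'
python3 - <<'E'
from m import *
im=capture("top"); b=lambda h,s,v:(h>100)&(h<130)&(s>70)&(v>60)
p=np.argwhere(blob(im,b,(140,145,200,200)))[:,::-1]; print(p.min(0),p.max(0),onz("top",p[:,0].min(),174,.1))
a=im[130:220,110:230,::-1]; s=capture("scene")[140:230,250:370,::-1]
cv2.imwrite("pics/c4.png",cv2.resize(np.hstack([a,s]),None,fx=3.3,fy=3.3,interpolation=cv2.INTER_CUBIC))
E
```

```text
clock: 3.4
position: [0.5181, 0.1308, 0.0601]
ee_rot: [-0.001, 1.0, 0.0, 0.001]
ft_force: [0.4, -2.8, 4.9]
width: -0.0002
grasp_force: 0.0
clock: 4.07
position: [0.5131, 0.1834, 0.0602]
ee_rot: [-0.003, 0.992, 0.126, -0.001]
ft_force: [0.0, 0.6, 0.0]
width: 0.0001
grasp_force: 0.0
[140 153] [177 191] [0.51097281 0.32126273 0.1       ]
```

View pics/c4.png

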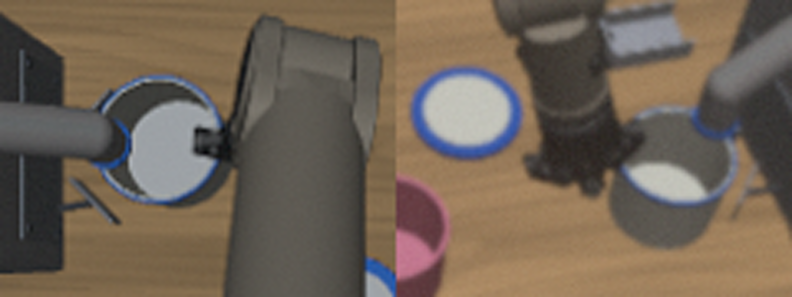

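The tub slid along upright to y≈0.262, just short of the V guide, with the fingers behind it and clear of the chute. I push the last ~36 mm gently and watch the force.

```bash
python3 -m creep '{"translation":[[0.0005,0.0068,0.0017],[0.0005,0.0068,0.0017],[0.0005,0.0068,0.0017],[0.0005,0.0058,0.0015],[0,0.0029,0.0007],[0,0,0]],"angular":[[0,0,0],[0,0,0],[0,0,0],[0,0,0],[0,0,0],[0,0,0]]}'
python3 -m creep '{"translation":[[0,0.0019,0.0005],[0,0.0019,0.0005],[0,0,0]],"angular":[[0,0,0],[0,0,0],[0,0,0]]}'
python3 -m creep '{"translation":[[0,0.0019,0.0005],[0,0.0010,0.0003],[0,0,0]],"angular":[[0,0,0],[0,0,0],[0,0,0]]}'
```

```text
clock: 4.67
position: [0.5122, 0.2054, 0.0603]
ee_rot: [0.001, 0.992, 0.123, -0.001]
ft_force: [-3.2, -8.1, 4.0]
width: 0.0
grasp_force: 0.0
clock: 4.92
position: [0.5127, 0.2055, 0.0602]
ee_rot: [0.003, 0.993, 0.121, -0.0]
ft_force: [-5.0, -14.0, 8.8]
width: -0.0001
grasp_force: 0.0
clock: 5.17
position: [0.5126, 0.2055, 0.0601]
ee_rot: [0.003, 0.993, 0.12, -0.001]
ft_force: [-7.6, -19.7, 11.9]
width: 0.0001
grasp_force: 0.0
```

```bash
cat > v.py <<'E'
from m import *; import sys
t=capture("top"); s=capture("scene")
a=t[130:220,110:230,::-1]; c=s[140:230,250:370,::-1]
cv2.imwrite(sys.argv[1],cv2.resize(np.hstack([a,c]),None,fx=3.3,fy=3.3,interpolation=cv2.INTER_CUBIC))
b=lambda h,s,v:(h>100)&(h<130)&(s>70)&(v>60)
p=np.argwhere(blob(t,b,(120,145,185,200)))[:,::-1]; print(p.min(0),p.max(0))
E
python3 v.py pics/c5.png
```

```text
[133 153] [169 191]
```

View pics/c5.png

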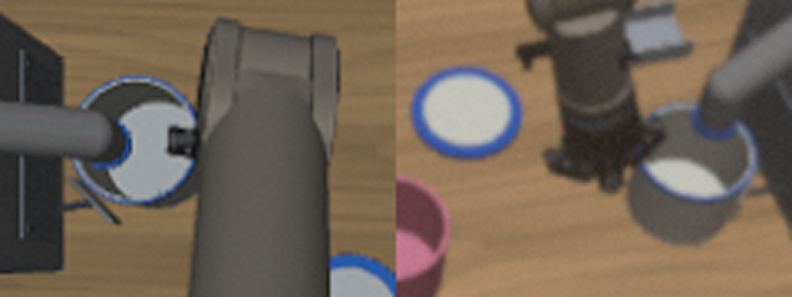

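```bash
cat > tub.py <<'E'
from m import *
def tub():
    im=capture("top"); b=lambda h,s,v:(h>100)&(h<130)&(s>70)&(v>60)
    m=blob(im,b,(125,145,200,200)); 
    c=proj("top",[.509,.307,.132]); yy,xx=np.mgrid[:384,:512]; m[(np.hypot(xx-c[0],yy-c[1])<11)]=0
    W=np.array([onz("top",*x,.1)[:2] for x in np.argwhere(m)[:,::-1]])
    g=np.array([.51,.28])
    for _ in range(60):   # circle of known radius, robust
        d=W-g; r=np.linalg.norm(d,axis=1); k=abs(r-.0607)<(.02 if _<20 else .006); J=d[k]/r[k,None]; g=g+np.linalg.lstsq(J,r[k]-.0607,rcond=None)[0]
    return g,k.sum(),(r[k]-.0607).std()
if __name__=="__main__": print(tub(),"home px",proj("top",[.5096,.299,.1]),"home rim left px",proj("top",[.5096,.3605,.1]))
E
python3 tub.py
```

```text
(array([0.5183306 , 0.28946964]), np.int64(105), np.float64(0.0012578656147176615)) home px [147.07593114 174.57431541] home rim left px [127.51988041 174.20270003]
```

The picture shows the tub upright at (0.518,0.289), stuck on the +x plate about 1 cm short of home, with the gripper's knuckle against its rim. I back off and turn the tool 90° so the knuckles point sideways, then push again from the +x side of the tub's rear.

```bash
python3 -m creep '{"translation":[[0,-0.01,-0.0025],[0,-0.012,-0.003],[0,-0.012,-0.003],[0,0,0]],"angular":[[0,0,0],[0,0,0],[0,0,0],[0,0,0]]}'
python3 -m creep '{"translation":[[0,0,0],[0,0,0],[0,0,0],[0,0,0],[0,0,0],[0,0,0],[0,0,0]],"angular":[[0,0,7],[0,0,7],[0,0,7],[0,0,7],[0,0,7],[0,0,7],[0,0,3]]}'
python3 -m creep '{"translation":[[0,0,0],[0,0,0],[0,0,0],[0,0,0],[0,0,0],[0,0,0],[0,0,0],[0,0,0]],"angular":[[0,0,7],[0,0,7],[0,0,7],[0,0,7],[0,0,7],[0,0,7],[0,0,3],[0,0,0]]}'
python3 - <<'E'
from tub import *
s=observe(); print(R.from_quat(s["ee_rot"]).as_matrix().round(3)); print(s["joint_pos"].round(2),tub())
E
```

```text
clock: 5.65
position: [0.5131, 0.1777, 0.0599]
ee_rot: [0.002, 0.992, 0.124, 0.0]
ft_force: [-0.1, -0.6, 0.4]
width: -0.0002
grasp_force: 0.0
clock: 6.23
position: [0.5123, 0.1822, 0.06]
ee_rot: [0.381, 0.916, 0.116, -0.049]
ft_force: [-0.4, 0.3, 0.1]
width: 0.0
grasp_force: 0.0
clock: 6.9
position: [0.5122, 0.1821, 0.0598]
ee_rot: [0.701, 0.702, 0.089, -0.089]
ft_force: [0.6, 0.1, -0.6]
width: -0.0
grasp_force: 0.0
[[-0.001  1.    -0.001]
 [ 0.968  0.001  0.249]
 [ 0.249 -0.001 -0.968]]
[-0.68  0.52  0.62  1.86 -0.69  0.94  0.31] (array([0.51830392, 0.28923868]), np.int64(127), np.float64(0.0014229629112567066))
```

```bash
python3 -m creep '{"translation":[[0,0.019,0],[0,0.019,0],[0.0097,0,0.0025],[0.0097,0,0.0025],[0.0097,0,0.0025],[0,0,0]],"angular":[[0,0,0],[0,0,0],[0,0,0],[0,0,0],[0,0,0],[0,0,0]]}'
python3 -m creep '{"translation":[[0.0039,-0.003,0.001],[0.0039,-0.003,0.001],[0.0029,-0.003,0.0008],[0,0,0]],"angular":[[0,0,0],[0,0,0],[0,0,0],[0,0,0]]}'
python3 tub.py
python3 -m creep '{"translation":[[0.0029,-0.003,0.0008],[0.0029,-0.003,0.0008],[0,0,0]],"angular":[[0,0,0],[0,0,0],[0,0,0]]}'
python3 tub.py
```

```text
clock: 7.45
position: [0.5486, 0.2157, 0.0598]
ee_rot: [0.699, 0.703, 0.089, -0.091]
ft_force: [-0.1, 0.7, 0.2]
width: -0.0
grasp_force: 0.0
clock: 7.78
position: [0.5403, 0.2219, 0.0599]
ee_rot: [0.701, 0.702, 0.088, -0.089]
ft_force: [0.6, -2.0, 0.2]
width: -0.0001
grasp_force: 0.3
(array([0.51552853, 0.2904411 ]), np.int64(57), np.float64(0.0013717622454511855)) home px [147.07593114 174.57431541] home rim left px [127.51988041 174.20270003]
clock: 8.08
position: [0.5347, 0.2278, 0.0598]
ee_rot: [0.702, 0.702, 0.088, -0.089]
ft_force: [-0.4, -2.6, 0.9]
width: 0.0001
grasp_force: 1.3
(array([0.50951681, 0.29500966]), np.int64(64), np.float64(0.0014756530004836797)) home px [147.07593114 174.57431541] home rim left px [127.51988041 174.20270003]
```

The tub slides into the V and is now at (0.5095,0.295). I keep pushing gently, mostly forward.

```bash
python3 -m creep '{"translation":[[0.0029,-0.001,0.0008],[0.0029,-0.001,0.0008],[0,0,0]],"angular":[[0,0,0],[0,0,0],[0,0,0]]}'
python3 tub.py
python3 -m creep '{"translation":[[0.0019,-0.001,0.0005],[0.0019,-0.001,0.0005],[0,0,0]],"angular":[[0,0,0],[0,0,0],[0,0,0]]}'
python3 tub.py
```

```text
clock: 8.38
position: [0.5351, 0.2289, 0.0597]
ee_rot: [0.703, 0.701, 0.087, -0.085]
ft_force: [1.4, -9.1, 2.6]
width: 0.0
grasp_force: 4.1
(array([0.50948215, 0.29567311]), np.int64(64), np.float64(0.0015360357796255384)) home px [147.07593114 174.57431541] home rim left px [127.51988041 174.20270003]
clock: 8.68
position: [0.5349, 0.2292, 0.0597]
ee_rot: [0.704, 0.7, 0.087, -0.082]
ft_force: [1.9, -13.6, 3.6]
width: 0.0
grasp_force: 6.4
(array([0.50922354, 0.29572642]), np.int64(56), np.float64(0.0014045775380207772)) home px [147.07593114 174.57431541] home rim left px [127.51988041 174.20270003]
```

It holds at (0.509,0.296) against 13 N. I back off and push once more from dead centre to check that it sits on both plates.

```bash
python3 -m creep '{"translation":[[-0.010,0,-0.0025],[-0.0097,0,-0.0025],[0,-0.013,0],[0,-0.013,0],[0,0,0]],"angular":[[0,0,0],[0,0,0],[0,0,0],[0,0,0],[0,0,0]]}'
python3 tub.py
python3 -m creep '{"translation":[[0.007,0,0.0018],[0.005,0,0.0013],[0.003,0,0.0008],[0,0,0]],"angular":[[0,0,0],[0,0,0],[0,0,0],[0,0,0]]}'
python3 -m creep '{"translation":[[0.003,0,0.0008],[0.002,0,0.0005],[0,0,0]],"angular":[[0,0,0],[0,0,0],[0,0,0]]}'
python3 tub.py
```

```text
clock: 9.15
position: [0.5021, 0.2193, 0.0593]
ee_rot: [0.701, 0.702, 0.088, -0.091]
ft_force: [-0.4, 0.7, -0.2]
width: -0.0002
grasp_force: 0.0
(array([0.50937254, 0.29594624]), np.int64(87), np.float64(0.001310323843905656)) home px [147.07593114 174.57431541] home rim left px [127.51988041 174.20270003]
clock: 9.53
position: [0.507, 0.2266, 0.0594]
ee_rot: [0.703, 0.701, 0.086, -0.085]
ft_force: [-3.1, -13.2, 7.0]
width: 0.0002
grasp_force: 6.3
clock: 9.78
position: [0.5072, 0.227, 0.0592]
ee_rot: [0.704, 0.7, 0.084, -0.083]
ft_force: [-5.4, -19.9, 10.3]
width: -0.0001
grasp_force: 10.1
(array([0.50958957, 0.29635537]), np.int64(63), np.float64(0.001428183946837899)) home px [147.07593114 174.57431541] home rim left px [127.51988041 174.20270003]
```

The tub sits home at (0.509,0.296): it did not move under 20 N in either push, so it rests on both plates. I back away, rise, and travel to the dial. I keep the 14° tilt so only the lower fingertip edge touches.

```bash
python3 -m creep '{"translation":[[-0.010,0,-0.0025],[-0.012,0,-0.003],[-0.012,0,-0.003],[0.0075,0,-0.029],[0.0075,0,-0.029],[0.0075,0,-0.029],[0.0075,0,-0.029],[0.0075,0,-0.029]],"angular":[[0,0,0],[0,0,0],[0,0,0],[0,0,0],[0,0,0],[0,0,0],[0,0,0],[0,0,0]]}'
python3 tub.py
python3 -m creep '{"translation":[[0.0075,0,-0.029],[0.0075,0,-0.029],[-0.0359,0.0018,-0.0092],[-0.0359,0.0018,-0.0092],[-0.0359,0.0018,-0.0092],[-0.0359,0.0018,-0.0092],[-0.0359,0.0018,-0.0092],[-0.0359,0.0018,-0.0092]],"angular":[[0,0,0],[0,0,0],[0,0,0],[0,0,0],[0,0,0],[0,0,0],[0,0,0],[0,0,0]]}'
python3 -m creep '{"translation":[[-0.0359,0.0018,-0.0092],[-0.0359,0.0018,-0.0092],[-0.0359,0.0018,-0.0092],[-0.0359,0.0018,-0.0092],[0,0,0],[0,0,0]],"angular":[[0,0,0],[0,0,0],[0,0,0],[0,0,0],[0,0,0],[0,0,0]]}'
```

```text
clock: 10.5
position: [0.5055, 0.2041, 0.2108]
ee_rot: [0.701, 0.702, 0.089, -0.089]
ft_force: [-0.3, 0.5, 0.5]
width: -0.0003
grasp_force: 0.0
(array([0.50985626, 0.29565902]), np.int64(73), np.float64(0.001580023642227895)) home px [147.07593114 174.57431541] home rim left px [127.51988041 174.20270003]
clock: 11.22
position: [0.5165, -0.0197, 0.2693]
ee_rot: [0.701, 0.702, 0.089, -0.089]
ft_force: [1.1, 0.2, 0.4]
width: 0.0003
grasp_force: 0.0
clock: 11.72
position: [0.5231, -0.1703, 0.2686]
ee_rot: [0.704, 0.7, 0.088, -0.088]
ft_force: [1.1, 0.8, 0.2]
width: -0.0001
grasp_force: 0.0
```

```bash
python3 -m creep '{"translation":[[-0.017,0.0018,-0.0044],[-0.017,0.0018,-0.0044],[-0.0065,0,0.0252],[-0.0065,0,0.0252],[-0.0065,0,0.0252],[-0.0065,0,0.0252],[-0.0065,0,0.0252],[0,0,0]],"angular":[[0,0,0],[0,0,0],[0,0,0],[0,0,0],[0,0,0],[0,0,0],[0,0,0],[0,0,0]]}'
python3 - <<'E'
from h import *
s=observe(); M=R.from_quat(s["ee_rot"]).as_matrix(); print(M.round(3)); print(s["position"], s["position"]+M@[-.011,0,.017])
cs=[capture("scene")[190:265,140:230,::-1],capture("top")[130:205,280:370,::-1]]
cv2.imwrite("pics/d1.png",cv2.resize(np.hstack(cs),None,fx=4.4,fy=4.4,interpolation=cv2.INTER_CUBIC))
E
```

```text
clock: 12.38
position: [0.5251, -0.1973, 0.1337]
ee_rot: [0.7, 0.702, 0.088, -0.094]
ft_force: [-0.2, 0.2, -0.1]
width: 0.0001
grasp_force: 0.0
[[-0.002  1.    -0.009]
 [ 0.967  0.004  0.255]
 [ 0.255 -0.008 -0.967]]
[ 0.52512595 -0.19725065  0.13372517] [ 0.524988   -0.20355237  0.11448279]
```

View pics/d1.png

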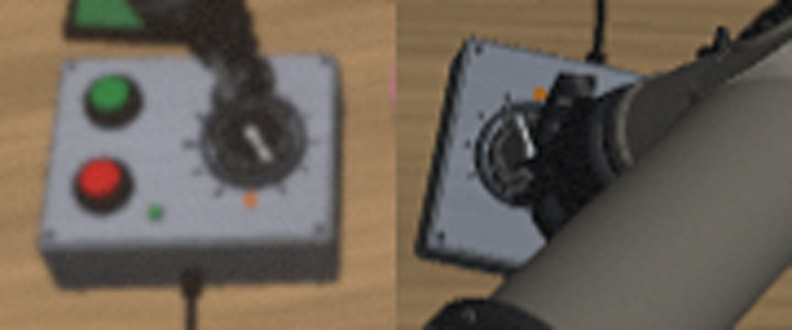

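The fingertip hangs over the robot-side part of the dial. The scene view shows the white pointer line clearly at crop (258,145), one click before the orange dot at (251,200). I shift 8 mm in -y and touch down.

```bash
python3 -m creep '{"translation":[[-0.0077,0.001,-0.0021],[-0.0015,0,0.0058],[-0.0010,0,0.0039],[-0.0005,0,0.0019],[0,0,0]],"angular":[[0,0,0],[0,0,0],[0,0,0],[0,0,0],[0,0,0]]}'
python3 -m creep '{"translation":[[-0.0005,0,0.0019],[-0.0003,0,0.001],[0,0,0]],"angular":[[0,0,0],[0,0,0],[0,0,0]]}'
```

```text
clock: 12.9
position: [0.528, -0.21, 0.1269]
ee_rot: [0.702, 0.701, 0.089, -0.089]
ft_force: [0.1, 0.0, 0.1]
width: -0.0001
grasp_force: 0.0
clock: 13.15
position: [0.528, -0.2101, 0.1239]
ee_rot: [0.701, 0.702, 0.089, -0.089]
ft_force: [-0.4, -0.8, -0.2]
width: -0.0002
grasp_force: 0.0
```

```bash
python3 -m creep '{"translation":[[0.0034,-0.001,0.0029],[-0.0003,0,0.001],[0,0,0]],"angular":[[0,0,0],[0,0,0],[0,0,0]]}'
python3 -m creep '{"translation":[[-0.0005,0,0.0019],[0,0,0]],"angular":[[0,0,0],[0,0,0]]}'
python3 -m creep '{"translation":[[-0.0005,0,0.0019],[0,0,0]],"angular":[[0,0,0],[0,0,0]]}'
```

```text
clock: 13.4
position: [0.527, -0.2055, 0.1207]
ee_rot: [0.701, 0.702, 0.089, -0.089]
ft_force: [0.3, 0.2, 0.4]
width: -0.0003
grasp_force: 0.0
clock: 13.57
position: [0.5273, -0.2062, 0.1194]
ee_rot: [0.701, 0.702, 0.089, -0.088]
ft_force: [-0.0, 0.4, 1.6]
width: -0.0
grasp_force: 0.8
clock: 13.73
position: [0.5273, -0.2064, 0.119]
ee_rot: [0.701, 0.702, 0.09, -0.088]
ft_force: [-3.4, 1.2, 9.1]
width: -0.0003
grasp_force: 4.4
```

Contact is at 9 N. I sweep 12 mm towards +y, which is clockwise on this side of the dial.

```bash
python3 -m creep '{"translation":[[0.0019,-0.0003,0.0005],[0.0019,-0.0002,0.0005],[0.0019,0,0.0005],[0,0,0]],"angular":[[0,0,0],[0,0,0],[0,0,0],[0,0,0]]}'
python3 -m creep '{"translation":[[0.0019,0,0.0005],[0.0019,0.0002,0.0005],[0.0019,0.0003,0.0005],[0,0,0]],"angular":[[0,0,0],[0,0,0],[0,0,0],[0,0,0]]}'
cat > ptr.py <<'E'
from m import *
im=capture("scene"); c=proj("scene",[.5515,-.206,.101]); h=cv2.cvtColor(im,cv2.COLOR_RGB2GRAY).astype(int)
yy,xx=np.mgrid[:384,:512]; m=((np.hypot(xx-c[0],yy-c[1])<11)&(h>120)).astype(np.uint8)
n,l,s,ce=cv2.connectedComponentsWithStats(m); i=max(range(1,n),key=lambda k:s[k,4]) if n>1 else 0
if i:
    P=np.array([onz("scene",*p,.101)[:2] for p in np.argwhere(l==i)[:,::-1]])-[.5515,-.206]
    d=P.mean(0); v=np.linalg.svd(P-d)[2][0]; v=v*np.sign(v@d)
    print("n",len(P),"mean ang",np.degrees(np.arctan2(d[1],d[0])).round(1),"line ang",np.degrees(np.arctan2(v[1],v[0])).round(1),"(want -10.5, was 19.5)")
E
python3 ptr.py
```

```text
clock: 14.07
position: [0.5273, -0.2019, 0.1191]
ee_rot: [0.702, 0.701, 0.089, -0.087]
ft_force: [-1.3, -1.1, 8.0]
width: -0.0002
grasp_force: 4.1
clock: 14.4
position: [0.5288, -0.1952, 0.1191]
ee_rot: [0.701, 0.702, 0.09, -0.087]
ft_force: [-0.3, -0.8, 7.4]
width: -0.0002
grasp_force: 3.9
n 11 mean ang -12.0 line ang -3.0 (want -10.5, was 19.5)
```

```bash
python3 -m creep '{"translation":[[0.0013,0,-0.0048],[0.005,0,-0.0193],[0.0077,0,-0.029],[0,0,0],[0,0,0]],"angular":[[0,0,0],[0,0,0],[0,0,0],[0,0,0],[0,0,0]]}'
python3 ptr.py; python3 - <<'E'
from h import *
cv2.imwrite("pics/d2.png",cv2.resize(capture("scene")[190:265,140:230,::-1],None,fx=6,fy=6,interpolation=cv2.INTER_CUBIC))
E
```

```text
clock: 14.87
position: [0.5278, -0.1951, 0.1735]
ee_rot: [0.702, 0.702, 0.089, -0.087]
ft_force: [-0.3, 0.9, -0.9]
width: 0.0003
grasp_force: 0.0
n 9 mean ang -173.8 line ang 102.1 (want -10.5, was 19.5)
```

View pics/d2.png

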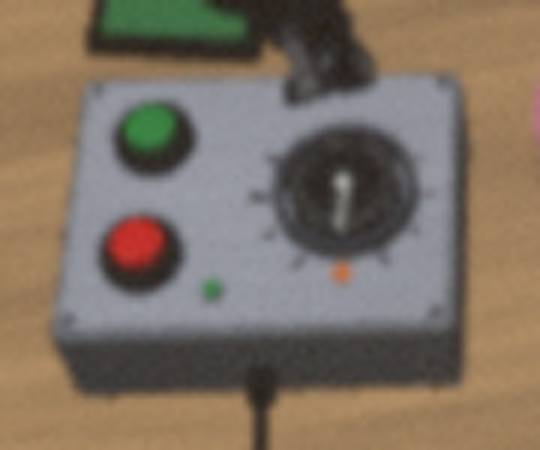

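The pointer at crop (342,200) lines up exactly with the orange dot at (342,271), so the dial has clicked in. Next is the green start button at (0.498,-0.304).

```bash
python3 -m creep '{"translation":[[-0.033,-0.010,-0.0085],[-0.033,-0.010,-0.0085],[-0.033,-0.010,-0.0085],[0,0,0],[-0.0037,0,0.014],[-0.0037,0,0.014],[-0.002,0,0.0077],[0,0,0]],"angular":[[0,0,0],[0,0,0],[0,0,0],[0,0,0],[0,0,0],[0,0,0],[0,0,0],[0,0,0]]}'
python3 tub.py
```

```text
clock: 15.63
position: [0.4957, -0.2948, 0.132]
ee_rot: [0.702, 0.701, 0.088, -0.092]
ft_force: [-0.4, 0.9, 0.3]
width: -0.0001
grasp_force: 0.0
(array([0.50978139, 0.29676235]), np.int64(129), np.float64(0.0014150910551488087)) home px [147.07593114 174.57431541] home rim left px [127.51988041 174.20270003]
```

```bash
python3 -m creep '{"translation":[[-0.0029,0.002,0.0033],[-0.0007,0,0.0029],[-0.0007,0,0.0029],[-0.0005,0,0.0019],[0,0,0]],"angular":[[0,0,0],[0,0,0],[0,0,0],[0,0,0],[0,0,0]]}'
python3 -m creep '{"translation":[[-0.0005,0,0.0019],[-0.0003,0,0.001],[0,0,0]],"angular":[[0,0,0],[0,0,0],[0,0,0]]}'
```

```text
clock: 16.1
position: [0.4995, -0.2988, 0.1236]
ee_rot: [0.702, 0.702, 0.089, -0.088]
ft_force: [0.2, 0.3, 2.4]
width: -0.0003
grasp_force: 1.2
clock: 16.35
position: [0.4995, -0.2988, 0.1207]
ee_rot: [0.701, 0.702, 0.089, -0.088]
ft_force: [1.0, -1.1, 4.1]
width: -0.0001
grasp_force: 2.0
```

```bash
python3 -m creep '{"translation":[[-0.0005,0,0.0019],[-0.0003,0,0.001],[0,0,0]],"angular":[[0,0,0],[0,0,0],[0,0,0]]}'
```

```text
clock: 16.6
position: [0.4995, -0.2989, 0.1192]
ee_rot: [0.701, 0.702, 0.089, -0.088]
ft_force: [-0.9, 0.3, 9.9]
width: -0.0002
grasp_force: 5.2
```

The button is at its stop: the force jumped to 9.9 N while travel stalled. I release, rise clear and check everything once more.

```bash
python3 -m creep '{"translation":[[0.0013,0,-0.0048],[0.005,0,-0.0193],[0.0077,0,-0.029],[0.0077,0,-0.029],[0.0077,0,-0.029],[0,0,0],[0,0,0]],"angular":[[0,0,0],[0,0,0],[0,0,0],[0,0,0],[0,0,0],[0,0,0],[0,0,0]]}'
python3 tub.py; python3 - <<'E'
from h import *
im=capture("scene")[...,::-1]; cv2.imwrite("pics/f.png",cv2.resize(im[140:265,140:390],None,fx=3.2,fy=3.2,interpolation=cv2.INTER_CUBIC))
E
```

```text
clock: 17.18
position: [0.4992, -0.2985, 0.2333]
ee_rot: [0.702, 0.702, 0.089, -0.087]
ft_force: [1.3, 0.7, -0.9]
width: 0.0001
grasp_force: 0.0
(array([0.5097892, 0.2966887]), np.int64(131), np.float64(0.0014476690505545052)) home px [147.07593114 174.57431541] home rim left px [127.51988041 174.20270003]
```

View pics/f.png

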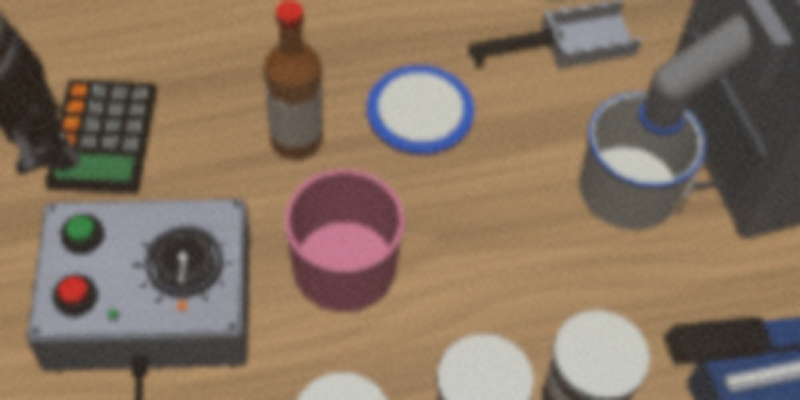

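The final picture shows the tub at (643,160) upright under the spout and the pointer at (182,265) on the orange dot at (182,306). The green button at (82,232) is up again, and the other things are where they were. I hand in.

```bash
python3 -c "from station import *; print(finish_job())"
```

```text
the job is handed in; nothing more can be done
None
```

The job is handed in at about 17 s, no verdict returned: the dial is one click on at the orange dot, the tub stands upright in the V guide under the spout, and then the green button was pressed right down and released.

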